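# Slacken the left-hand drum knob and take the sleeve off the spindle sander

## Robot

A 6-joint arm with a two-finger parallel gripper is mounted at the origin on the work surface. World frame = base frame: x ahead of the robot, y to its left, z up, the work surface at z = 0. Lengths are in m, angles in rad, forces in N, time in s.
With the tool pointing down it reaches from about 0.375 to 0.9 m from the base axis. Payload 3.1 kg.
Tool frame: the origin (TCP) lies midway between the tips of the shut fingers; the grasp point (between the pads) lies grip_point_offset behind it (grip_point_offset is the distance from the TCP to the grasp point, in m); y points along the fingers, z is the direction in which the jaws open and shut, and the axes are right-handed (so a half turn about y gives the same grasp; the last joint's range is limited). The gripper opens to 87 mm and grips with 3 to 60 N. Pads are 19 mm wide; open, the fingers measure 117 mm over their backs; the gripper's body (75 mm by 190 mm) begins 51 mm behind the grasp point.
Start: joints at [1.167, 0.527, 1.433, -0, 1.181, -0.178], TCP at [0.139, 0.609, 0.223] pointing down, gripper open.
Joint ranges: [-3.08, 3.08], [-0.75, 2.2], [0.22, 2.44], [-1.43, 4.57], [0, 2.65], [-2.85, 2.85]. Speed limits (rad/s): [2.79, 2.79, 3.14, 3.14, 3.14, 3.14].

## Interface

Orientations are given as a unit quaternion [x, y, z, w].
In Python, from rig import * gives the robot as it stands.
- The arm moves only by the tool jog_arm, never from a script. Its argument "increments" is a list that holds one entry, the list of rows, each a list of 7 numbers: the turn, a rotation vector about the world's x, y, z in degrees, then the shift along the world's x, y, z in m, then the closure, from -1 (fully open) to 1 (shut), so that 0 is half open. In form: [[[rx, ry, rz, x, y, z, jaw], ...]]. A call has 1 to 8 rows; each row is the pose to reach, as a shift and turn from the pose measured when the call began; what a row does not reach only later rows make up. A row lasts 1/10 s, in which the tool goes at most 50 mm and 8.59 degrees, less where a joint would pass 70% of its speed; a pose out of reach is approached as far as the arm can. A call with a gripper value outside its range is refused whole. The fingers move at their own pace and stop on an object; "squeeze" is the grip in N (left out, the last holds). Time passes only in rows, so rows that repeat a pose let the fingers close. It gives the time, the measured TCP pose, the force and the opening at its end, in the units of the state.
- get_obs(): the state, without advancing time (a new reading comes with each control period).
- camera(name): name is "scene" or "top"; returns the picture (400x640x3 uint8, red, green, blue); there is no depth.
- camera_info(name): a dict with "K" (3x3 intrinsics, pixels), "R" (3x3) and "t" (3): a world point X has camera coordinates R X + t. Camera axes: x right, y down, z forward; pixel columns grow to the right and rows downward; lengths in m; the calibration is good to about 2 mm. A picture is of the moment at which its call begins. camera_info takes no time and is no camera call.
- hand_in(): hands the job in, once; it reports no verdict.
The state is a dict: "time": time; "q": joint angles; "joint_velocities": joint speeds; "joint_torque": joint torques, N m; "position": TCP position; "tool_rot": TCP orientation; "ft_force": force on the tool from outside, world axes, zero at the start; "moment": the same for the moment, N m; "grip_width": finger opening in m.
Only numpy, scipy, OpenCV 4.12 (cv2) and the standard library are available. Lean on these libraries where they do the work, as an engineer would, in place of code of your own. Each camera call takes 0.05 s, during which the arm holds its last target.

## Task

The coarse red-brown sanding sleeve has to come off the drum of the bench spindle sander. The knob on top has a left-hand thread: turn it clockwise until you feel it go slack, so that the rubber drum lets go of the sleeve, and stop there: more than an eighth of a turn further and it runs off its stud. Then lift the sleeve straight up off the drum without forcing it, stand it right down over the free post of the wooden sleeve stand and let go, leaving everything else where it is.

Things in the scene. Friction and masses are not known exactly. Their poses are not given: they have to be found in the camera images.
- sander: the bench spindle sander, a green housing with a grey cast table 290 x 330 mm, fixed to the bench; its gear holds the spindle still. Origin on the spindle axis at bench level; z up, x towards its dust port (away from its switches). Table top 110 mm above the origin, lower drum flange (the sleeve's seat) at 116 mm, upper washer of the drum at about 175 mm.
- drum_mid (a point): middle of the drum on the spindle axis, 146 mm above the bench. The drum is black rubber, 44 mm across and 59 mm high when relaxed. The knob squeezes it so that it bulges against the sleeve and holds it fast (30 N and more). It lets go of the sleeve roughly an eighth of a turn before the knob is slack; once the knob is slack there is about 0.4 mm of air all round.
- knob_grip (a point): the orange bar grip of the knob on top of the drum: on the spindle axis, half-way up the bar, turning with it. The bar is 36 mm long (this point's x), 12 mm thick (y) and 24 mm high (12 mm above and below this point), on a black skirt 33 mm across and 8 mm high; all of it passes through the sleeve's bore. This point is about 195 mm above the bench, 19 mm above the sleeve's top edge.
- stud_top (a point): top of the knob's stud, on the spindle axis. LEFT-HAND thread, 3 mm a turn: clockwise from above loosens and raises the knob; it stays where it is left. How far it is from slack at the start is not known: anything from 0.2 to 0.83 of a turn. It takes 0.15 to 0.35 N m as long as it squeezes the rubber; at the slack point this drops at once to about 0.03 N m.
- sleeve_mid (a point): the coarse sleeve on the drum, an open red-brown tube 51 mm outside, 45 mm bore, 60 mm high, about 50 g; this point is its centre, half-way up, z along its axis. On the drum its top edge is 176 mm above the bench. Freed, it lifts off with little more than its weight; its lower edge must rise over the knob's top, 208 mm above the bench.
- stand: sleeve stand, a fixed beech board 270 x 100 x 18 mm with three upright wooden posts 28 mm across and 50 mm high, in a row along its x axis at x = -90, 0 and +90 mm. Origin at the board's centre at bench level. The posts at 0 and +90 mm carry other sleeves.
- free_post (a point): foot of the free post (the stand's -x end), on the post's axis at the board's top, 18 mm above the bench; x along the row of posts. A sleeve over it stands on the board with its centre 30 mm above this point.
- sleeve_medium_mid (a point): centre of the tan sleeve on the middle post, same size; a bystander
- sleeve_fine_mid (a point): centre of the dark grey sleeve on the far post, same size; a bystander
- egg_half: turned wooden half egg 60 mm across, 40 mm high, lying flat side down on the sander's table; origin at the centre of its flat; a bystander
- egg_white: white egg blank 66 mm across, about 78 mm high, standing on its flat foot on the bench; origin at its foot; a bystander
- glue_jar: white glue jar 80 mm across, 95 mm high, origin at its foot; a bystander
- glue_bottle: white glue bottle 52 mm across, 150 mm high, origin at its foot; a bystander
- brush: paint brush lying on the bench along its x axis; a bystander
- sleeve: the coarse sleeve as a body; origin at the centre of its lower edge
There are look-alikes about, which are no part of the job. Leave any blue look-alike of the sleeve alone.

How it is judged:
By the outcome, as a careful person would: the job done as asked, in the order asked, and still so for the second after the job is handed in, with the robot touching nothing.
It also fails if it takes over 72 s, if anything falls off the work surface, if the arm or the gripper's body presses on something with over 40 N, if the wrist force passes 120 N, or if a joint passes its speed limit or range.

## Working session

There is one attempt and no reset: what is moved stays moved. The work goes in short steps, Python scripts to look and compute and a tool call to move; the robot and the scene stay as the last step left them, time stands still between calls to the robot, and variables do not carry over. Pictures are saved under pics/ and viewed, and the job is handed in when it is done.

Besides the shell and the picture viewer there is one more tool, called after "Call:" in YAML: its name, and indented under it one key for each argument. jog_arm: Moves the arm, as the interface text tells. Its arguments: {"type":"object","properties":{"increments":{"type":"array","items":{"type":"array","items":{"type":"array","items":{"type":"number"}}}},"squeeze":{"type":"number"}},"required":["increments"]}

```bash
mkdir -p pics; ls
python3 - <<'E'
from rig import *
import cv2
for n in ("scene","top"):
    im=camera(n); cv2.imwrite(f"pics/{n}0.png",im[:,:,::-1]); i=camera_info(n); print(n,i)
print(get_obs())
try: print(grip_point_offset)
except Exception as e: print(e)
E
```

```text
pics
scene {'K': array([[496.59527985,   0.        , 319.97289449],
       [  0.        , 496.59527985, 199.32590983],
       [  0.        ,   0.        ,   1.        ]]), 'R': array([[ 0.74425228,  0.66767991, -0.01709048],
       [ 0.50317196, -0.57733762, -0.64303908],
       [-0.43921125,  0.46998385, -0.76564264]]), 't': array([-0.35236771, -0.18198359,  1.88310706])}
top {'K': array([[373.44556156,   0.        , 319.60823331],
       [  0.        , 373.44556156, 192.00028151],
       [  0.        ,   0.        ,   1.        ]]), 'R': array([[ 0.00908595, -0.99995772, -0.00141652],
       [-0.99047388, -0.00880512, -0.13741895],
       [ 0.13740066,  0.00265161, -0.990512  ]]), 't': array([0.00169938, 0.50188882, 1.39309459])}
{'time': 0.1, 'q': array([ 1.16749937e+00,  5.28324794e-01,  1.43376861e+00, -3.53265362e-05,
        1.18137719e+00, -1.78524175e-01]), 'joint_velocities': array([-0.00041642, -0.00165671, -0.00171407, -0.00122581,  0.00106952,
       -0.0002913 ]), 'joint_torque': array([-2.16767953e-04, -4.40986204e+01, -1.77151090e+01,  6.34800363e-02,
        5.34287898e-02, -6.33944524e-05]), 'position': array([0.13904019, 0.60867253, 0.22170099]), 'tool_rot': array([ 0.70328544, -0.07947661,  0.07911786, -0.70200671]), 'ft_force': array([-1.49496868e-04, -3.47060802e-01, -5.28256479e-01]), 'moment': array([ 0.01601356, -0.03174952,  0.03694595]), 'grip_width': 0.08700976604091204}
0.0187
```

View pics/scene0.png

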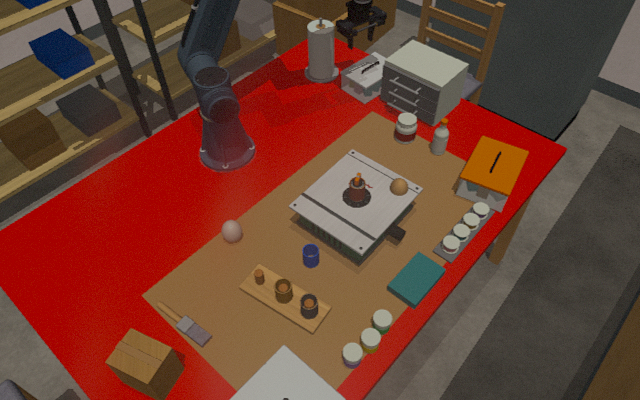

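View pics/top0.png

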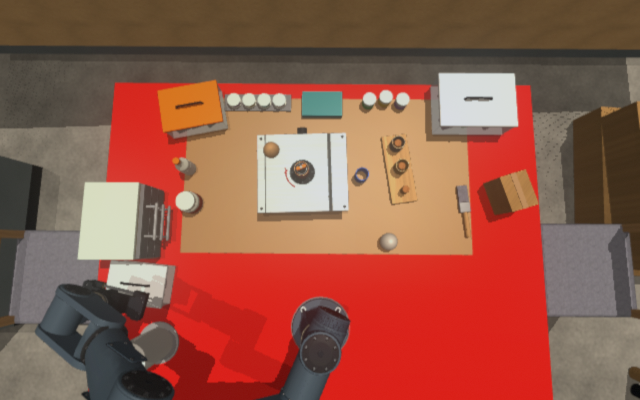

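```bash
cat > h.py <<'E'
import numpy as np, cv2
from rig import *
def proj(n,X):
    i=camera_info(n); c=i['R']@np.array(X,float)+i['t']; p=i['K']@c; return p[:2]/p[2]
def ray(n,u):
    i=camera_info(n); d=i['R'].T@np.linalg.inv(i['K'])@np.array([u[0],u[1],1.]); o=-i['R'].T@i['t']; return o,d/np.linalg.norm(d)
def atz(n,u,z):
    o,d=ray(n,u); return o+d*(z-o[2])/d[2]
def tri(us,ut):
    o1,d1=ray('scene',us);o2,d2=ray('top',ut)
    A=np.stack([d1,-d2],1); s=np.linalg.lstsq(A,o2-o1,rcond=None)[0]
    a=o1+s[0]*d1;b=o2+s[1]*d2; return (a+b)/2,np.linalg.norm(a-b)
def crop(src,x0,y0,w,h,k,out):
    im=cv2.imread(src) if isinstance(src,str) else src[:,:,::-1]
    c=cv2.resize(im[y0:y0+h,x0:x0+w],None,fx=k,fy=k,interpolation=cv2.INTER_CUBIC)
    for j in range(0,w,10):
        cv2.line(c,(j*k,0),(j*k,6),(0,255,255),1); cv2.putText(c,str(x0+j),(j*k,16),0,.35,(0,255,255),1)
    for j in range(0,h,10):
        cv2.line(c,(0,j*k),(6,j*k),(0,255,255),1); cv2.putText(c,str(y0+j),(8,j*k+4),0,.35,(0,255,255),1)
    cv2.imwrite(out,c)
E
python3 - <<'E'
from h import *
print(proj('top',[0,0,0]),proj('scene',[0,0,0]),proj('top',[.139,.609,.22]),proj('scene',[.139,.609,.22]))
crop('pics/scene0.png',310,150,80,60,9,'pics/c1.png')
crop('pics/top0.png',255,130,96,72,8,'pics/c2.png')
crop('pics/scene0.png',235,255,100,75,8,'pics/c3.png')
crop('pics/top0.png',350,130,80,80,7,'pics/c4.png')
E
```

```text
[320.06378347 326.54114817] [227.04979539 151.33490893] [130.26991073 294.61887338] [359.38145874  44.41858834]
```

View pics/c1.png

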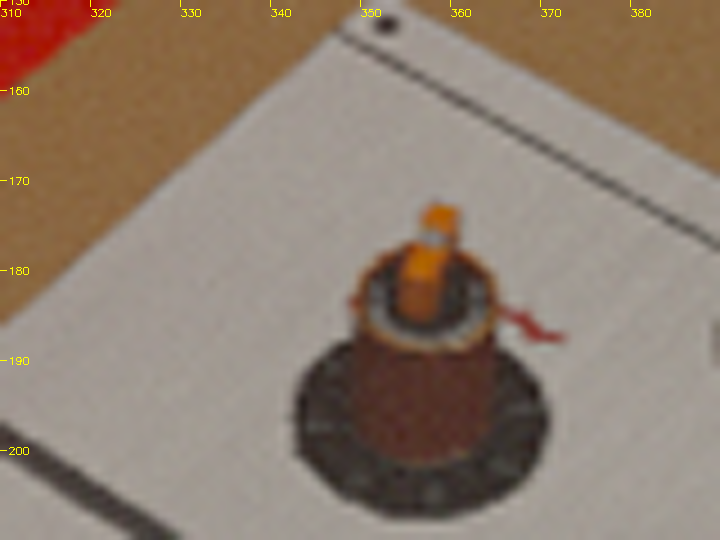

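View pics/c2.png

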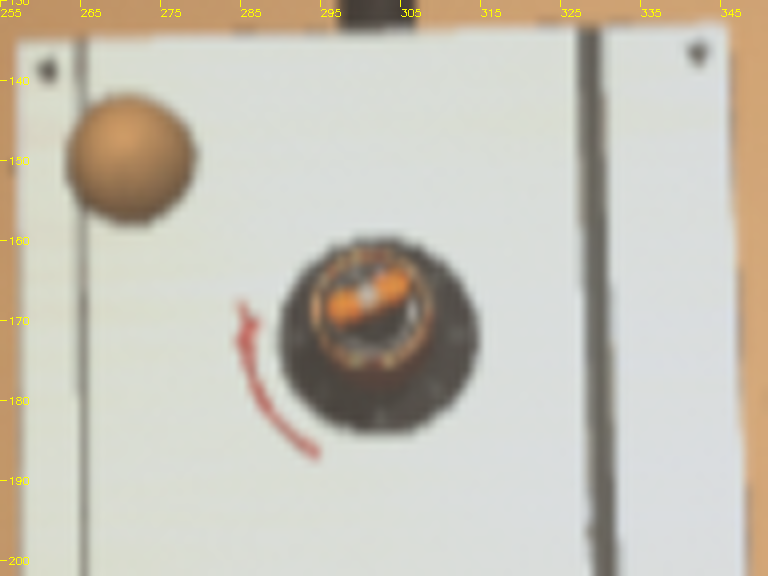

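View pics/c3.png

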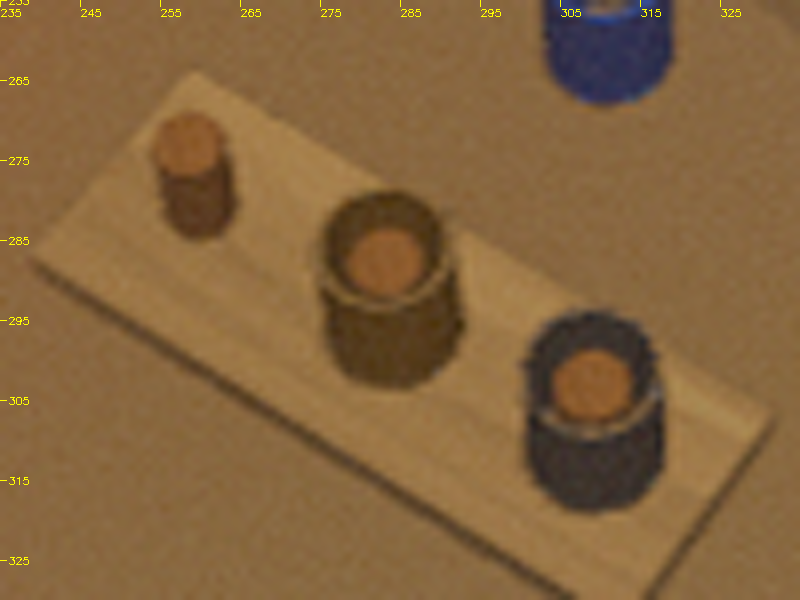

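View pics/c4.png

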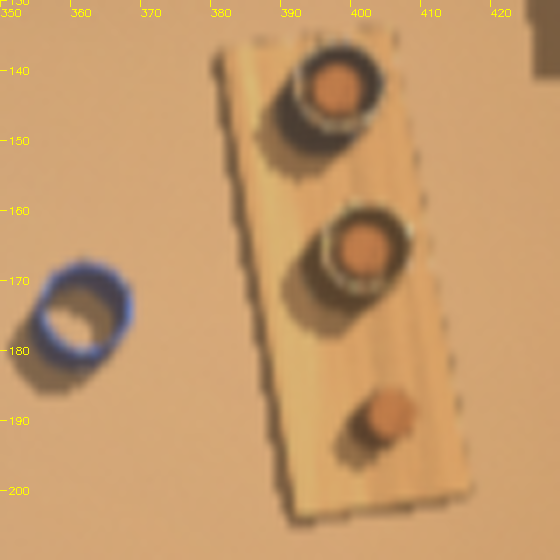

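Run:
```python
from h import *
for nm,s,t in [('sleevetop',(357.0,182.4),(301.2,168.25)),('stud',(357.65,176),(300.56,166.3)),('post',(258.06,272.7),(405.4,188.4)),('medpost',(235+387/8-.44,255+263/8-.44),(350+365/7-.43,130+250/7-.43)),('finepost',(235+592/8-.44,255+385/8-.44),(350+338/7-.43,130+88/7-.43))]:
    print(nm,*tri(s,t))
a=atz('top',(255+342/8-.44,130+307/8-.44),.207);b=atz('top',(255+393/8-.44,130+284/8-.44),.207);print(a,b,np.degrees(np.arctan2(*(b-a)[1::-1])))
# flange disc outer at table z
print(atz('top',(255+380/8-.44,130+336/8-.44),.112))
print(atz('scene',(310+422/9-.44,150+425/9-.44),.112))
R=cv2.Rodrigues
from scipy.spatial.transform import Rotation as r
o=get_obs(); print(r.from_quat(o['tool_rot']).as_matrix())
```

```text
sleevetop [0.56561949 0.07131343 0.17645999] 0.0022715346757151344
stud [0.566321   0.07193883 0.20557888] 0.002012087509779395
post [ 0.51365055 -0.31492459  0.06658379] 0.000698817580765599
medpost [ 0.60242052 -0.30229129  0.06630909] 0.0013016047771097555
finepost [ 0.69150962 -0.28956185  0.06762513] 0.0004434852118468236
[0.55958001 0.08203613 0.207     ] [0.56970146 0.06058677 0.207     ] -64.73845802738502
[0.56570797 0.07059364 0.112     ]
[0.56912343 0.07007652 0.112     ]
[[ 9.74847666e-01 -7.06942260e-04  2.22871101e-01]
 [-2.22872019e-01 -1.74010020e-03  9.74846160e-01]
 [-3.01341899e-04 -9.99998236e-01 -1.85389027e-03]]
```

Call:
jog_arm:
  increments:
    - [[0, 0, -30, 0.22, -0.27, 0.08, -1], [0, 0, -30, 0.22, -0.27, 0.08, -1], [0, 0, -30, 0.22, -0.27, 0.08, -1], [0, 0, -52, 0.3, -0.39, 0.08, -1], [0, 0, -52, 0.427, -0.537, 0.08, -1], [0, 0, -52, 0.427, -0.537, 0.08, -1], [0, 0, -52, 0.427, -0.537, 0.08, -1], [0, 0, -52, 0.427, -0.537, 0.08, -1]]

```text
time: 0.9
position: [0.3857, 0.298, 0.2783]
tool_rot: [0.597, -0.38, 0.379, -0.596]
ft_force: [1.2, 1.1, -0.0]
grip_width: 0.0869
```

```bash
cat >> h.py <<'E'
from scipy.spatial.transform import Rotation as Rn
def st():
    o=get_obs(); M=Rn.from_quat(o['tool_rot']).as_matrix()
    print('t',round(o['time'],2),'p',o['position'].round(4),'az',round(np.degrees(np.arctan2(M[1,2],M[0,2])),2),'ydir',M[:,1].round(3),'F',o['ft_force'].round(2),'M',o['moment'].round(3),'w',round(o['grip_width'],4),'q6',round(np.degrees(o['q'][5]),1))
E
python3 -c "
from h import *
st()"
```

```text
t 0.9 p [0.3857 0.298  0.2783] az 25.12 ydir [-0.002 -0.001 -1.   ] F [ 1.17  1.05 -0.04] M [-0.028 -0.013  0.051] w 0.0869 q6 -0.6
```

Call:
jog_arm:
  increments:
    - [[0.1, -0.1, 0, 0.18, -0.2265, -0.02, -1], [0.1, -0.1, 0, 0.18, -0.2265, -0.02, -1], [0.1, -0.1, 0, 0.18, -0.2265, -0.02, -1], [0.1, -0.1, 0, 0.18, -0.2265, -0.02, -1], [0.1, -0.1, 0, 0.18, -0.2265, -0.02, -1], [0.1, -0.1, 0, 0.18, -0.2265, -0.02, -1], [0.1, -0.1, 0, 0.18, -0.2265, -0.02, -1], [0.1, -0.1, 0, 0.18, -0.2265, -0.02, -1]]

```text
time: 1.7
position: [0.5655, 0.0707, 0.2574]
tool_rot: [-0.596, 0.381, -0.379, 0.596]
ft_force: [-0.1, 1.0, -0.2]
grip_width: 0.0868
```

```bash
python3 -c "
from h import *
st()
crop(camera('scene'),310,130,80,80,7,'pics/d1.png')
crop(camera('top'),255,120,96,80,7,'pics/d2.png')"
```

```text
t 1.7 p [0.5655 0.0707 0.2574] az 24.99 ydir [-0.003  0.002 -1.   ] F [-0.11  1.04 -0.17] M [-0.12   0.035 -0.026] w 0.0868 q6 -29.2
```

View pics/d1.png

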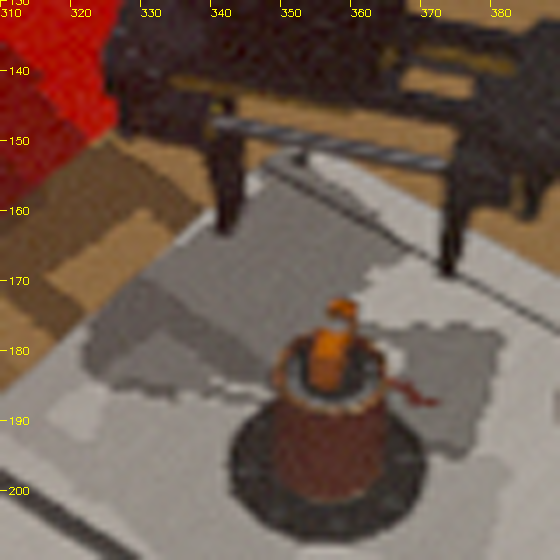

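View pics/d2.png

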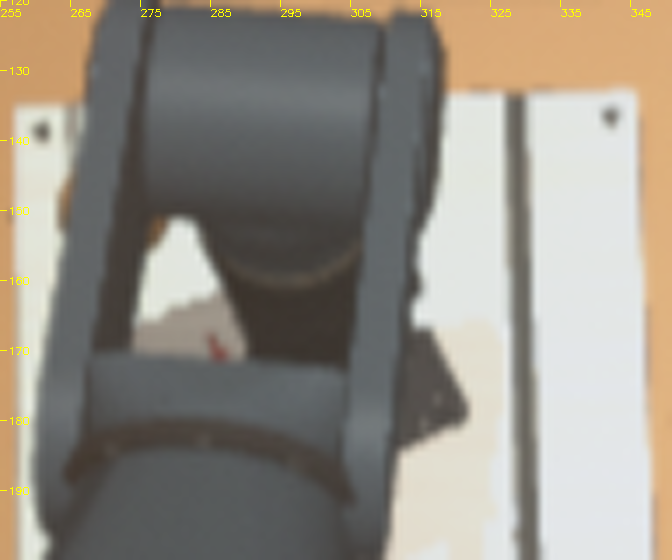

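```bash
python3 -c "
from h import *
p=np.array([.5655,.0707,.2574]);a=np.radians(25);d=np.array([np.cos(a),np.sin(a),0])
for k in(-.051,0,.051): print(proj('scene',p+k*d))
print(proj('scene',[.566,.0715,.176]),proj('scene',[.566,.0715,.207]))
print(get_obs()['q'])"
```

```text
[340.9361929  160.90420373]
[357.55397174 164.28943407]
[374.40317731 167.72180867]
[356.76671029 182.60088125] [357.17091527 175.78052972]
[-0.06970784  0.41306226  1.53198515  0.00166385  1.19907945 -0.50928097]
```

Call:
jog_arm:
  increments:
    - [[0, 0, 0, 0.0005, 0.0008, -0.035, -1], [0, 0, 0, 0.0005, 0.0008, -0.0684, -1], [0, 0, 0, 0.0005, 0.0008, -0.0684, -1], [0, 0, 0, 0.0005, 0.0008, -0.0684, -0.2]]
  squeeze: 5

```text
time: 2.2
position: [0.5643, 0.0743, 0.1898]
tool_rot: [0.597, -0.38, 0.377, -0.597]
ft_force: [-0.4, -0.6, -0.2]
grip_width: 0.0838
```

```bash
python3 -c "
from h import *
st()
crop(camera('scene'),310,130,80,80,7,'pics/e1.png')"
```

```text
t 2.2 p [0.5643 0.0743 0.1898] az 25.25 ydir [-0.003  0.002 -1.   ] F [-0.38 -0.64 -0.19] M [-0.108 -0.066  0.017] w 0.0838 q6 -29.1
```

View pics/e1.png

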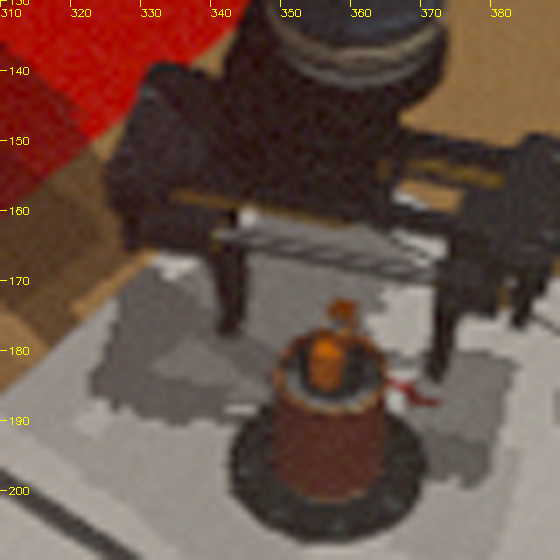

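Call:
jog_arm:
  increments:
    - [[0, 0, 0, 0.0015, -0.003, -0.001, 0.3], [0, 0, 0, 0.0015, -0.003, -0.001, 0.3], [0, 0, 0, 0.0015, -0.003, -0.001, 0.3]]
  squeeze: 4

```text
time: 2.55
position: [0.5677, 0.0709, 0.191]
tool_rot: [-0.596, 0.378, -0.379, 0.598]
ft_force: [-0.5, -0.2, 0.0]
grip_width: 0.0588
```

```bash
python3 -c "
from h import *
st()"
```

```text
t 2.55 p [0.5677 0.0709 0.191 ] az 25.23 ydir [ 0.002  0.002 -1.   ] F [-0.54 -0.18  0.03] M [-0.064  0.063  0.001] w 0.0588 q6 -29.4
```

Call:
jog_arm:
  increments:
    - [[0, 0, 0, -0.001, 0.001, -0.0015, 1], [0, 0, 0, -0.001, 0.001, -0.0015, 1], [0, 0, 0, -0.001, 0.001, -0.0015, 1], [0, 0, 0, -0.001, 0.001, -0.0015, 1], [0, 0, 0, -0.001, 0.001, -0.0015, 1], [0, 0, 0, -0.001, 0.001, -0.0015, 1]]
  squeeze: 4

```text
time: 3.15
position: [0.5656, 0.0715, 0.1894]
tool_rot: [0.597, -0.379, 0.378, -0.597]
ft_force: [-1.0, -0.0, 2.6]
grip_width: 0.0122
```

```bash
python3 -c "
from h import *
st()
crop(camera('scene'),310,130,80,80,7,'pics/e2.png');st()"
```

```text
t 3.15 p [0.5656 0.0715 0.1894] az 25.25 ydir [-0.001  0.    -1.   ] F [-0.97 -0.02  2.64] M [-0.084 -0.262 -0.048] w 0.0122 q6 -29.3
t 3.2 p [0.5658 0.0715 0.1894] az 25.24 ydir [-0.001  0.001 -1.   ] F [-2.91 -2.43  1.31] M [-0.438  0.384 -0.105] w 0.0119 q6 -29.3
```

View pics/e2.png

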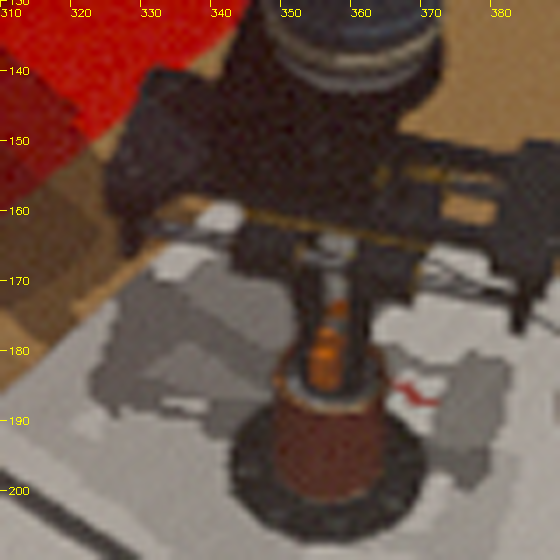

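Call:
jog_arm:
  increments:
    - [[0, 0, 0, -0.0007, -0.0003, 0, 1], [0, 0, 0, -0.0007, -0.0003, 0, 1], [0, 0, 0, -0.0007, -0.0003, 0, 1]]
  squeeze: 20

```text
time: 3.5
position: [0.5657, 0.0714, 0.1895]
tool_rot: [-0.597, 0.379, -0.379, 0.598]
ft_force: [0.6, 0.9, -1.4]
grip_width: 0.0123
```

```bash
python3 -c "
from h import *
st()"
```

```text
t 3.5 p [0.5657 0.0714 0.1895] az 25.22 ydir [ 0.001  0.001 -1.   ] F [ 0.55  0.93 -1.38] M [ 0.105 -0.249 -0.165] w 0.0123 q6 -29.3
```

Call:
jog_arm:
  increments:
    - [[0, 0, 0, 0, 0, 0, 1], [0, 0, -6, 0, 0, 0, 1], [0, 0, -12, 0, 0, 0.0001, 1], [0, 0, -18, 0, 0, 0.0001, 1], [0, 0, -24, 0, 0, 0.0002, 1]]
  squeeze: 55

```text
time: 4.0
position: [0.566, 0.0715, 0.1897]
tool_rot: [-0.504, 0.495, -0.496, 0.505]
ft_force: [1.1, 0.9, -0.9]
grip_width: 0.0116
```

```bash
python3 -c "
from h import *
st()"
```

```text
t 4.0 p [0.566  0.0715 0.1897] az 1.03 ydir [ 0.002  0.001 -1.   ] F [ 1.05  0.88 -0.88] M [-0.007 -0.189  0.149] w 0.0116 q6 -5.1
```

Call:
jog_arm:
  increments:
    - [[0, 0, -8, 0, 0, 0.0001, 1], [0, 0, -16, 0, 0, 0.0001, 1], [0, 0, -24, 0, 0, 0.0002, 1]]

```text
time: 4.3
position: [0.5664, 0.0714, 0.1899]
tool_rot: [0.388, -0.59, 0.591, -0.39]
ft_force: [1.3, 0.9, -0.6]
grip_width: 0.0117
```

```bash
python3 -c "
from h import *
st()"
```

```text
t 4.3 p [0.5664 0.0714 0.1899] az -23.23 ydir [ 0.003 -0.001 -1.   ] F [ 1.29  0.86 -0.64] M [-0.05  -0.162  0.15 ] w 0.0117 q6 19.2
```

Call:
jog_arm:
  increments:
    - [[0, 0, -8, 0, 0, 0.0001, 1], [0, 0, -16, 0, 0, 0.0001, 1]]

```text
time: 4.5
position: [0.5666, 0.0713, 0.19]
tool_rot: [0.301, -0.638, 0.641, -0.302]
ft_force: [1.3, 0.2, -0.1]
grip_width: 0.0114
```

```bash
python3 -c "
from h import *
st()"
```

```text
t 4.5 p [0.5666 0.0713 0.19  ] az -39.49 ydir [ 0.003 -0.002 -1.   ] F [ 1.27  0.24 -0.09] M [-0.098  0.026  0.114] w 0.0114 q6 35.6
```

Call:
jog_arm:
  increments:
    - [[0, 0, -8, 0, 0, 0.0001, 1]]

```text
time: 4.6
position: [0.5667, 0.0712, 0.19]
tool_rot: [0.254, -0.658, 0.661, -0.255]
ft_force: [0.4, 0.6, -0.5]
grip_width: 0.0116
```

```bash
python3 -c "
from h import *
st()"
```

```text
t 4.6 p [0.5667 0.0712 0.19  ] az -47.76 ydir [ 0.003 -0.003 -1.   ] F [ 0.41  0.56 -0.48] M [0.004 0.01  0.096] w 0.0116 q6 43.9
```

Call:
jog_arm:
  increments:
    - [[0, 0, -8, 0, 0, 0.0001, 1]]

```text
time: 4.7
position: [0.5667, 0.0712, 0.1901]
tool_rot: [0.206, -0.675, 0.678, -0.207]
ft_force: [-0.2, 0.9, -0.9]
grip_width: 0.0118
```

```bash
python3 -c "
from h import *
st()"
```

```text
t 4.7 p [0.5667 0.0712 0.1901] az -56.03 ydir [ 0.002 -0.004 -1.   ] F [-0.18  0.89 -0.89] M [-0.001  0.039  0.095] w 0.0118 q6 52.2
```

Call:
jog_arm:
  increments:
    - [[0, 0, -6, 0, 0, 0.0001, 1]]

```text
time: 4.8
position: [0.5668, 0.0711, 0.1902]
tool_rot: [0.169, -0.685, 0.688, -0.17]
ft_force: [1.1, -0.2, -0.5]
grip_width: 0.0117
```

```bash
python3 -c "
from h import *
st();print(get_obs()['joint_torque'])
crop(camera('scene'),310,130,80,80,7,'pics/f1.png');st();print(get_obs()['joint_torque'])"
```

```text
t 4.8 p [0.5668 0.0711 0.1902] az -62.25 ydir [ 0.002 -0.004 -1.   ] F [ 1.13 -0.21 -0.5 ] M [0.057 0.023 0.226] w 0.0117 q6 58.5
[ -0.23859794 -40.83483696 -15.44797003   0.04554568   0.14269524
  -0.41152451]
t 4.85 p [0.5668 0.0711 0.1901] az -62.43 ydir [ 0.002 -0.004 -1.   ] F [ 0.04 -0.35 -0.92] M [-0.02   0.023 -0.075] w 0.0117 q6 58.6
[ 4.30467557e-01 -4.07699347e+01 -1.54207671e+01 -3.14696459e-02
  1.21322810e-01  5.40546700e-02]
```

View pics/f1.png

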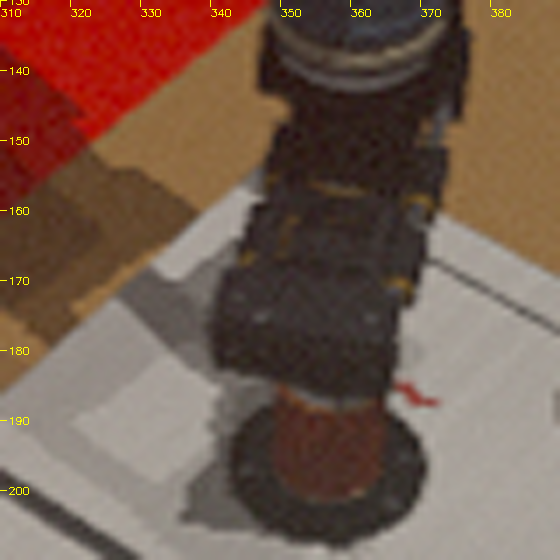

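Call:
jog_arm:
  increments:
    - [[0, 0, -5, 0, 0, 0, 1], [0, 0, -10, 0, 0, 0.0001, 1]]

```text
time: 5.05
position: [0.5668, 0.0709, 0.1902]
tool_rot: [0.108, -0.697, 0.701, -0.108]
ft_force: [0.3, -0.5, -0.7]
grip_width: 0.0116
```

```bash
cat >> h.py <<'E'
def tq():
    st(); o=get_obs(); print('tau',o['joint_torque'][3:].round(3),'qd6',o['joint_velocities'][5].round(3))
E
python3 -c "
from h import *
tq()"
```

```text
t 5.05 p [0.5668 0.0709 0.1902] az -72.46 ydir [ 0.001 -0.005 -1.   ] F [ 0.35 -0.49 -0.71] M [-0.051 -0.01   0.127] w 0.0116 q6 68.7
tau [ 0.09   0.164 -0.461] qd6 0.865
```

Call:
jog_arm:
  increments:
    - [[0, 0, -5, 0, 0, 0, 1], [0, 0, -10, 0, 0, 0.0001, 1]]

```text
time: 5.25
position: [0.5668, 0.0708, 0.1903]
tool_rot: [0.046, -0.704, 0.708, -0.046]
ft_force: [-0.3, 0.9, -1.3]
grip_width: 0.0116
```

```bash
python3 -c "
from h import *
tq()"
```

```text
t 5.25 p [0.5668 0.0708 0.1903] az -82.49 ydir [ 0.    -0.006 -1.   ] F [-0.28  0.92 -1.34] M [-0.024  0.008  0.154] w 0.0116 q6 78.8
tau [ 0.099  0.154 -0.424] qd6 0.864
```

Call:
jog_arm:
  increments:
    - [[0.1, 0, -5, 0, 0, 0, 1], [0.2, 0, -10, 0, 0, 0.0001, 1]]

```text
time: 5.45
position: [0.5669, 0.0707, 0.1904]
tool_rot: [-0.015, -0.706, 0.708, 0.016]
ft_force: [-0.8, -0.9, -0.9]
grip_width: 0.0118
```

```bash
python3 -c "
from h import *
tq()"
```

```text
t 5.45 p [0.5669 0.0707 0.1904] az -92.51 ydir [-0.    -0.003 -1.   ] F [-0.8  -0.94 -0.88] M [-0.094  0.035  0.218] w 0.0118 q6 88.6
tau [ 0.121  0.138 -0.398] qd6 0.844
```

Call:
jog_arm:
  increments:
    - [[0, 0, -5, 0, 0, 0, 1], [0, 0, -10, 0, 0, 0.0001, 1]]

```text
time: 5.65
position: [0.5668, 0.0705, 0.1904]
tool_rot: [-0.077, -0.702, 0.704, 0.077]
ft_force: [0.3, -0.5, -0.5]
grip_width: 0.0115
```

```bash
python3 -c "
from h import *
tq()"
```

```text
t 5.65 p [0.5668 0.0705 0.1904] az -102.53 ydir [-0.001 -0.003 -1.   ] F [ 0.29 -0.46 -0.54] M [-0.031  0.07   0.156] w 0.0115 q6 98.6
tau [ 0.106  0.12  -0.41 ] qd6 0.859
```

Call:
jog_arm:
  increments:
    - [[0, 0, -5, 0, 0, 0, 1], [0, 0, -10, 0, 0, 0.0001, 1]]

```text
time: 5.85
position: [0.5668, 0.0704, 0.1905]
tool_rot: [-0.138, -0.692, 0.695, 0.139]
ft_force: [0.4, -0.3, -0.8]
grip_width: 0.0114
```

```bash
python3 -c "
from h import *
tq()"
```

```text
t 5.85 p [0.5668 0.0704 0.1905] az -112.55 ydir [-0.002 -0.003 -1.   ] F [ 0.35 -0.26 -0.79] M [-0.052  0.044  0.154] w 0.0114 q6 108.6
tau [ 0.093  0.104 -0.407] qd6 0.863
```

Call:
jog_arm:
  increments:
    - [[0.1, 0, -5, 0, 0.0003, 0, 1], [0.1, 0, -10, 0, 0.0003, 0.0001, 1]]

```text
time: 6.05
position: [0.5667, 0.0703, 0.1906]
tool_rot: [-0.198, -0.678, 0.68, 0.199]
ft_force: [0.8, -0.7, -0.4]
grip_width: 0.0119
```

```bash
python3 -c "
from h import *
tq()"
```

```text
t 6.05 p [0.5667 0.0703 0.1906] az -122.56 ydir [-0.002 -0.002 -1.   ] F [ 0.77 -0.67 -0.38] M [-0.161  0.03   0.129] w 0.0119 q6 118.6
tau [ 0.273  0.092 -0.407] qd6 0.863
```

Call:
jog_arm:
  increments:
    - [[0, 0, -5, 0, 0, 0, 1], [0, 0, -10, 0, 0, 0.0001, 1]]

```text
time: 6.25
position: [0.5667, 0.0701, 0.1907]
tool_rot: [-0.256, -0.658, 0.66, 0.257]
ft_force: [-0.2, 0.3, -0.6]
grip_width: 0.0115
```

```bash
python3 -c "
from h import *
tq()"
```

```text
t 6.25 p [0.5667 0.0701 0.1907] az -132.58 ydir [-0.003 -0.003 -1.   ] F [-0.18  0.26 -0.55] M [0.002 0.089 0.17 ] w 0.0115 q6 128.6
tau [ 0.068  0.085 -0.4  ] qd6 0.86
```

Call:
jog_arm:
  increments:
    - [[0, 0, -5, 0, 0, 0, 1], [0, 0, -10, 0, 0, 0.0001, 1]]

```text
time: 6.45
position: [0.5665, 0.07, 0.1907]
tool_rot: [-0.313, -0.633, 0.635, 0.314]
ft_force: [-0.4, 0.1, -0.9]
grip_width: 0.0116
```

```bash
python3 -c "
from h import *
tq()"
```

```text
t 6.45 p [0.5665 0.07   0.1907] az -142.6 ydir [-0.003 -0.003 -1.   ] F [-0.43  0.13 -0.94] M [-0.005  0.05   0.146] w 0.0116 q6 138.6
tau [ 0.037  0.082 -0.397] qd6 0.86
```

Call:
jog_arm:
  increments:
    - [[0, 0, -5, 0, 0, 0, 1], [0, 0, -10, 0, 0, 0.0001, 1]]

```text
time: 6.65
position: [0.5664, 0.0699, 0.1908]
tool_rot: [-0.367, -0.603, 0.606, 0.368]
ft_force: [-0.3, 0.7, 0.0]
grip_width: 0.0117
```

```bash
python3 -c "
from h import *
tq()"
```

```text
t 6.65 p [0.5664 0.0699 0.1908] az -152.61 ydir [-0.004 -0.002 -1.   ] F [-0.29  0.71  0.  ] M [0.116 0.057 0.169] w 0.0117 q6 148.6
tau [ 0.012  0.083 -0.394] qd6 0.859
```

Call:
jog_arm:
  increments:
    - [[0, 0, 0, 0, 0, 0, -0.5], [0, 0, 0, 0, 0, 0, -0.5], [0, 0, 0, 0, 0, 0, -0.5], [0, 0, 0, 0, 0, 0, -0.5], [0.2, -0.2, 0, 0, 0.0015, 0, -0.5]]

```text
time: 7.15
position: [0.5665, 0.0714, 0.1908]
tool_rot: [0.367, 0.605, -0.604, -0.368]
ft_force: [0.2, 0.1, 0.5]
grip_width: 0.0435
```

```bash
python3 -c "
from h import *
tq()"
```

```text
t 7.15 p [0.5665 0.0714 0.1908] az -152.58 ydir [-0.     0.001 -1.   ] F [0.18 0.06 0.5 ] M [0.091 0.083 0.043] w 0.0435 q6 148.5
tau [-0.087 -0.022  0.011] qd6 -0.014
```

Call:
jog_arm:
  increments:
    - [[0, 0, 5, 0, 0, 0, -0.5], [0, 0, 10, 0, 0, 0, -0.5], [0, 0, 15, 0, 0, 0, -0.5]]

```text
time: 7.45
position: [0.5664, 0.0715, 0.1908]
tool_rot: [0.283, 0.648, -0.647, -0.284]
ft_force: [-1.0, 0.3, -0.0]
grip_width: 0.0631
```

```bash
python3 -c "
from h import *
tq()"
```

```text
t 7.45 p [0.5664 0.0715 0.1908] az -137.34 ydir [-0.001  0.001 -1.   ] F [-1.04  0.32 -0.03] M [ 0.031  0.128 -0.002] w 0.0631 q6 133.2
tau [-0.018 -0.077  0.574] qd6 -0.864
```

Call:
jog_arm:
  increments:
    - [[0, 0, 10, 0, 0, 0, -0.5], [0, 0, 20, 0, 0, 0, -0.5], [0, 0, 30, 0, 0, 0, -0.5], [0, 0, 40, 0, 0, 0, -0.5], [0, 0, 50, 0, 0, 0, -0.5], [0, 0, 60, 0, 0, 0, -0.5], [0, 0, 70, 0, 0, 0, -0.5], [0, 0, 80, 0, 0, 0, -0.5]]

```text
time: 8.25
position: [0.5664, 0.0716, 0.1908]
tool_rot: [-0.133, 0.695, -0.695, 0.132]
ft_force: [0.8, 0.1, -0.2]
grip_width: 0.0652
```

```bash
python3 -c "
from h import *
tq()
crop(camera('scene'),310,130,80,80,7,'pics/g1.png')"
```

```text
t 8.25 p [0.5664 0.0716 0.1908] az -68.43 ydir [-0.001 -0.    -1.   ] F [ 0.77  0.08 -0.23] M [-0.102  0.125  0.054] w 0.0652 q6 64.4
tau [ 0.055 -0.045  0.986] qd6 -1.482
```

View pics/g1.png

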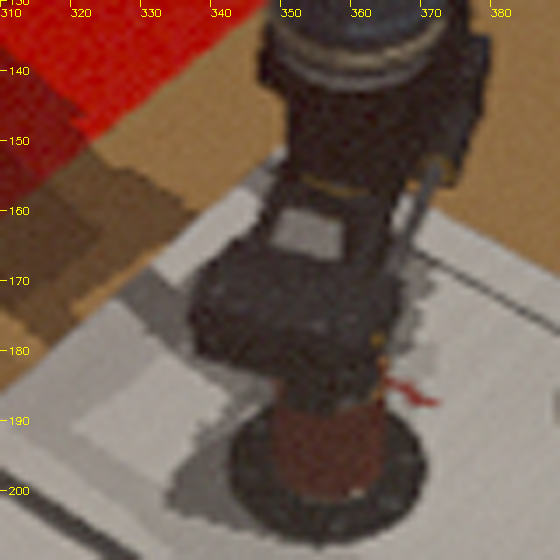

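Call:
jog_arm:
  increments:
    - [[0, 0, 10, 0, 0, 0, -0.5], [0, 0, 20, 0, 0, 0, -0.5], [0, 0, 30, 0, 0, 0, -0.5], [0, 0, 40, 0, 0, 0, -0.5], [0, 0, 50, 0, 0, 0, -0.5], [0, 0, 60, 0, 0, 0, -0.5], [0, 0, 70, 0, 0, 0, -0.5], [0, 0, 75, 0, 0, 0, -0.5]]

```text
time: 9.1
position: [0.5663, 0.0716, 0.1908]
tool_rot: [0.501, -0.499, 0.5, -0.5]
ft_force: [-0.3, -0.4, -0.4]
grip_width: 0.0651
```

```bash
python3 -c "
from h import *
tq()"
```

```text
t 9.1 p [0.5663 0.0716 0.1908] az 0.15 ydir [-0.    -0.001 -1.   ] F [-0.26 -0.35 -0.37] M [-0.094  0.078  0.042] w 0.0651 q6 -4.1
tau [0.056 0.044 0.987] qd6 -1.484
```

Call:
jog_arm:
  increments:
    - [[0, 0, 8, 0, 0, 0, -0.5], [0, 0, 16, 0, 0, 0, -0.5], [0, 0, 27, 0, 0, -0.001, -0.5], [0, 0, 27, 0, 0, -0.001, -0.5], [0, 0, 27, 0, 0, -0.001, -0.5]]

```text
time: 9.6
position: [0.5662, 0.0717, 0.1898]
tool_rot: [0.603, -0.369, 0.37, -0.603]
ft_force: [0.5, -0.2, -0.6]
grip_width: 0.0649
```

```bash
python3 -c "
from h import *
tq()
crop(camera('scene'),310,130,80,80,7,'pics/g2.png')"
```

```text
t 9.6 p [0.5662 0.0717 0.1898] az 27.03 ydir [ 0.    -0.001 -1.   ] F [ 0.51 -0.23 -0.59] M [-0.029  0.049 -0.021] w 0.0649 q6 -31.0
tau [ 0.03   0.074 -0.171] qd6 0.026
```

View pics/g2.png

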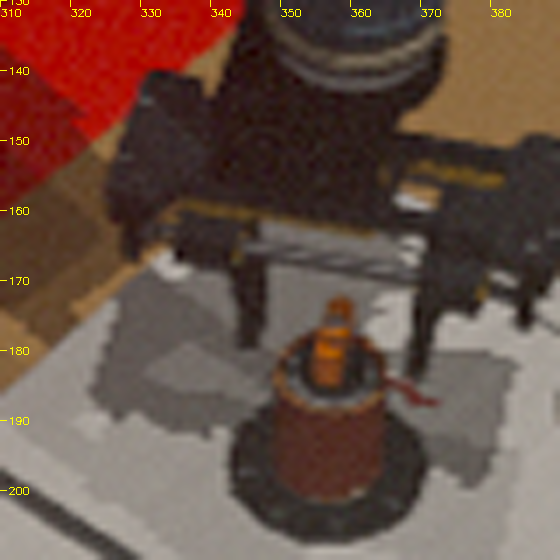

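Call:
jog_arm:
  increments:
    - [[0, 0, 0, 0, 0, 0, 1], [0, 0, 0, 0, 0, 0, 1], [0, 0, 0, 0, 0, 0, 1], [0, 0, 0, 0, 0, 0, 1], [0, 0, 0, 0, 0, 0, 1], [0, 0, 0, 0, 0, 0, 1], [0, 0, 0, 0, 0, 0, 1], [0, 0, 0, 0, 0, 0, 1]]
  squeeze: 20

```text
time: 10.45
position: [0.5657, 0.0715, 0.1898]
tool_rot: [0.604, -0.369, 0.369, -0.602]
ft_force: [-1.1, -0.3, 1.3]
grip_width: 0.0118
```

```bash
python3 -c "
from h import *
tq()"
```

```text
t 10.45 p [0.5657 0.0715 0.1898] az 27.03 ydir [-0.001 -0.002 -1.   ] F [-1.13 -0.28  1.28] M [-0.156  0.234 -0.001] w 0.0118 q6 -30.9
tau [ 0.149 -0.148  0.016] qd6 -0.001
```

Call:
jog_arm:
  increments:
    - [[0, 0, 0, 0, 0, 0, 1], [0, 0, -5, 0, 0, 0, 1], [0, 0, -10, 0, 0, 0.0001, 1]]
  squeeze: 55

```text
time: 10.75
position: [0.5658, 0.0715, 0.1899]
tool_rot: [0.569, -0.421, 0.421, -0.567]
ft_force: [-0.2, -0.4, -0.6]
grip_width: 0.0113
```

```bash
python3 -c "
from h import *
tq()"
```

```text
t 10.75 p [0.5658 0.0715 0.1899] az 16.86 ydir [-0.001 -0.002 -1.   ] F [-0.22 -0.41 -0.6 ] M [-0.076 -0.044  0.117] w 0.0113 q6 -20.8
tau [ 0.107  0.108 -0.474] qd6 0.866
```

Call:
jog_arm:
  increments:
    - [[0, 0, -5, 0, 0, 0, 1], [0, 0, -10, 0, 0, 0.0001, 1]]

```text
time: 10.95
position: [0.566, 0.0715, 0.19]
tool_rot: [0.529, -0.47, 0.47, -0.528]
ft_force: [0.0, -0.1, -0.3]
grip_width: 0.0115
```

```bash
python3 -c "
from h import *
tq()"
```

```text
t 10.95 p [0.566  0.0715 0.19  ] az 6.69 ydir [-0.001 -0.002 -1.   ] F [ 0.04 -0.1  -0.27] M [-0.107 -0.004  0.195] w 0.0115 q6 -10.6
tau [ 0.157  0.115 -0.387] qd6 0.861
```

Call:
jog_arm:
  increments:
    - [[0, 0, -5, 0, 0, 0, 1], [0, 0, -10, 0, 0, 0.0001, 1]]

```text
time: 11.15
position: [0.5661, 0.0715, 0.1901]
tool_rot: [0.485, -0.515, 0.515, -0.484]
ft_force: [-0.2, -0.4, 0.2]
grip_width: 0.0115
```

```bash
python3 -c "
from h import *
tq()"
```

```text
t 11.15 p [0.5661 0.0715 0.1901] az -3.48 ydir [-0.001 -0.002 -1.   ] F [-0.19 -0.45  0.17] M [-0.106  0.015  0.194] w 0.0115 q6 -0.4
tau [ 0.188  0.104 -0.373] qd6 0.861
```

Call:
jog_arm:
  increments:
    - [[0, 0, -5, 0, 0, 0, 1], [0, 0, -10, 0, 0, 0.0001, 1]]

```text
time: 11.35
position: [0.5663, 0.0715, 0.1901]
tool_rot: [0.438, -0.556, 0.556, -0.437]
ft_force: [-0.5, 0.1, -0.4]
grip_width: 0.0112
```

```bash
python3 -c "
from h import *
tq()"
```

```text
t 11.35 p [0.5663 0.0715 0.1901] az -13.64 ydir [-0.001 -0.002 -1.   ] F [-0.46  0.14 -0.43] M [-0.16  -0.022  0.139] w 0.0112 q6 9.7
tau [ 0.215  0.087 -0.372] qd6 0.861
```

Call:
jog_arm:
  increments:
    - [[0, 0, -5, 0, 0, 0, 1], [0, 0, -10, 0, 0, 0.0001, 1]]

```text
time: 11.55
position: [0.5664, 0.0714, 0.1902]
tool_rot: [0.387, -0.592, 0.593, -0.386]
ft_force: [1.1, 0.0, -1.2]
grip_width: 0.0112
```

```bash
python3 -c "
from h import *
tq()"
```

```text
t 11.55 p [0.5664 0.0714 0.1902] az -23.8 ydir [-0.001 -0.002 -1.   ] F [ 1.14  0.01 -1.22] M [-0.178 -0.018  0.127] w 0.0112 q6 19.9
tau [ 0.239  0.066 -0.373] qd6 0.862
```

Call:
jog_arm:
  increments:
    - [[0, 0, -5, 0, 0, 0, 1], [0, 0, -10, 0, 0, 0.0001, 1]]

```text
time: 11.75
position: [0.5665, 0.0713, 0.1903]
tool_rot: [0.333, -0.624, 0.625, -0.332]
ft_force: [0.4, -0.1, -0.8]
grip_width: 0.0115
```

```bash
python3 -c "
from h import *
tq()"
```

```text
t 11.75 p [0.5665 0.0713 0.1903] az -33.96 ydir [-0.001 -0.002 -1.   ] F [ 0.45 -0.08 -0.79] M [-0.106  0.073  0.184] w 0.0115 q6 30.1
tau [ 0.259  0.042 -0.373] qd6 0.864
```

Call:
jog_arm:
  increments:
    - [[0, 0, -5, 0, 0, 0, 1], [0, 0, -10, 0, 0, 0.0001, 1]]

```text
time: 11.95
position: [0.5666, 0.0713, 0.1904]
tool_rot: [0.276, -0.651, 0.652, -0.275]
ft_force: [0.3, -0.7, -0.5]
grip_width: 0.0115
```

```bash
python3 -c "
from h import *
tq()"
```

```text
t 11.95 p [0.5666 0.0713 0.1904] az -44.12 ydir [-0.001 -0.002 -1.   ] F [ 0.29 -0.66 -0.5 ] M [-0.173  0.112  0.123] w 0.0115 q6 40.2
tau [ 0.274  0.015 -0.374] qd6 0.862
```

Call:
jog_arm:
  increments:
    - [[0, 0, -5, 0, 0, 0, 1], [0, 0, -10, 0, 0, 0.0001, 1]]

```text
time: 12.15
position: [0.5667, 0.0712, 0.1904]
tool_rot: [0.217, -0.672, 0.674, -0.216]
ft_force: [0.4, -1.3, 0.4]
grip_width: 0.0118
```

```bash
python3 -c "
from h import *
tq()"
```

```text
t 12.15 p [0.5667 0.0712 0.1904] az -54.29 ydir [-0.001 -0.003 -1.   ] F [ 0.43 -1.28  0.38] M [-0.198  0.131  0.163] w 0.0118 q6 50.4
tau [ 0.284 -0.012 -0.375] qd6 0.862
```

Call:
jog_arm:
  increments:
    - [[0, 0, -5, 0, 0, 0, 1], [0, 0, -10, 0, 0, 0.0001, 1]]

```text
time: 12.35
position: [0.5668, 0.071, 0.1905]
tool_rot: [0.157, -0.689, 0.69, -0.156]
ft_force: [-0.1, -0.5, -0.8]
grip_width: 0.0114
```

```bash
python3 -c "
from h import *
tq()"
```

```text
t 12.35 p [0.5668 0.071  0.1905] az -64.45 ydir [-0.001 -0.003 -1.   ] F [-0.1  -0.54 -0.85] M [-0.193  0.087  0.161] w 0.0114 q6 60.6
tau [ 0.28  -0.006 -0.406] qd6 0.859
```

Call:
jog_arm:
  increments:
    - [[0, 0, -5, 0, 0, 0, 1], [0, 0, -10, 0, 0, 0.0001, 1]]

```text
time: 12.55
position: [0.5668, 0.0709, 0.1905]
tool_rot: [0.095, -0.7, 0.702, -0.094]
ft_force: [0.4, -0.4, -0.7]
grip_width: 0.0116
```

```bash
python3 -c "
from h import *
tq()"
```

```text
t 12.55 p [0.5668 0.0709 0.1905] az -74.63 ydir [-0.002 -0.003 -1.   ] F [ 0.41 -0.4  -0.66] M [-0.168  0.138  0.06 ] w 0.0116 q6 70.7
tau [ 0.263 -0.022 -0.448] qd6 0.861
```

Call:
jog_arm:
  increments:
    - [[0, 0, -5, 0, 0, 0, 1], [0, 0, -10, 0, 0, 0.0001, 1]]

```text
time: 12.75
position: [0.5669, 0.0708, 0.1905]
tool_rot: [0.033, -0.705, 0.707, -0.031]
ft_force: [-1.0, 0.0, -1.4]
grip_width: 0.0113
```

```bash
python3 -c "
from h import *
tq()"
```

```text
t 12.75 p [0.5669 0.0708 0.1905] az -84.82 ydir [-0.002 -0.003 -1.   ] F [-0.96  0.04 -1.36] M [-0.195  0.106  0.063] w 0.0113 q6 80.9
tau [ 0.241 -0.051 -0.491] qd6 0.861
```

Call:
jog_arm:
  increments:
    - [[0, 0, -5, 0, 0, 0, 1]]

```text
time: 12.85
position: [0.5668, 0.0707, 0.1905]
tool_rot: [0.001, -0.706, 0.708, 0.001]
ft_force: [-0.9, 0.0, 0.6]
grip_width: 0.0113
```

```bash
python3 -c "
from h import *
tq()"
```

```text
t 12.85 p [0.5668 0.0707 0.1905] az -90.01 ydir [-0.002 -0.003 -1.   ] F [-0.86  0.04  0.62] M [-0.079  0.209  0.038] w 0.0113 q6 86.1
tau [ 0.131 -0.189 -0.548] qd6 0.9
```

Call:
jog_arm:
  increments:
    - [[0, 0, 0, 0, 0, 0, -1], [0, 0, 0, 0, 0, 0, -1], [0, 0, 0, 0, 0, 0, -1], [0, 0, 0, 0, 0, 0, -1], [0, 0, 0, 0, 0, 0, -1], [0.2, -0.1, 4, -0.0003, 0.0004, 0, -1], [0.2, -0.1, 8, -0.0003, 0.0004, 0, -1], [0.2, -0.1, 8, -0.0003, 0.0004, 0, -1]]
  squeeze: 8

```text
time: 13.65
position: [0.5666, 0.0711, 0.1905]
tool_rot: [-0.049, 0.706, -0.705, 0.049]
ft_force: [0.8, -0.6, -0.3]
grip_width: 0.0675
```

```bash
python3 -c "
from h import *
tq()"
```

```text
t 13.65 p [0.5666 0.0711 0.1905] az -82.0 ydir [-0.  0. -1.] F [ 0.8  -0.62 -0.29] M [-0.011  0.145 -0.037] w 0.0675 q6 77.9
tau [ 0.046 -0.062 -0.261] qd6 0.053
```

Call:
jog_arm:
  increments:
    - [[0, 0, 0, 0, 0, 0, -1], [0, 0, 0, 0, 0, 0, -1], [0, 0, 0, 0, 0, 0, -1], [0, 0, 0, 0, 0, -0.02, -1], [0, 0, 0, 0, 0, -0.0435, -1], [0, 0, 0, 0, 0, -0.0435, -1]]

```text
time: 14.25
position: [0.5641, 0.0712, 0.1444]
tool_rot: [-0.052, 0.706, -0.705, 0.047]
ft_force: [-0.1, 1.0, 0.1]
grip_width: 0.0871
```

```bash
python3 -c "
from h import *
tq()
crop(camera('scene'),310,130,80,80,7,'pics/h1.png')"
```

```text
t 14.25 p [0.5641 0.0712 0.1444] az -82.03 ydir [-0.007  0.001 -1.   ] F [-0.12  0.96  0.09] M [-0.091  0.163  0.047] w 0.0871 q6 77.9
tau [ 0.046 -0.39   0.004] qd6 -0.0
```

View pics/h1.png

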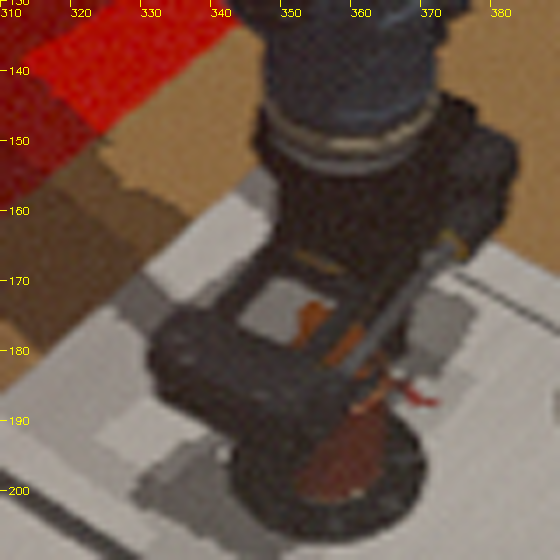

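```bash
python3 -c "
from h import *
tq()"
```

```text
t 14.3 p [0.5653 0.0712 0.1458] az -82.02 ydir [-0.004  0.001 -1.   ] F [ 0.25  0.29 -0.17] M [-0.048  0.2   -0.033] w 0.0868 q6 77.9
tau [ 0.036 -0.081  0.001] qd6 -0.002
```

Still settling; correct to the target and close gently.

Call:
jog_arm:
  increments:
    - [[0, -0.2, 0, 0.0011, 0, 0.0015, -1], [0, -0.2, 0, 0.0011, 0, 0.0015, -1], [0, -0.2, 0, 0.0011, 0, 0.0015, -1]]

```text
time: 14.6
position: [0.5672, 0.0711, 0.1485]
tool_rot: [-0.049, 0.706, -0.705, 0.05]
ft_force: [-0.8, 0.1, -0.2]
grip_width: 0.0868
```

```bash
python3 -c "
from h import *
tq()"
```

```text
t 14.6 p [0.5672 0.0711 0.1485] az -82.02 ydir [ 0.002  0.001 -1.   ] F [-0.82  0.12 -0.15] M [-0.057  0.158 -0.035] w 0.0868 q6 77.9
tau [ 0.044 -0.07   0.   ] qd6 0.001
```

Call:
jog_arm:
  increments:
    - [[0, 0, 0, 0, 0, 0, 0.6], [0, 0, 0, 0, 0, 0, 0.6], [0, 0, 0, 0, 0, 0, 0.6], [0, 0, 0, 0, 0, 0, 0.6], [0, 0, 0, 0, 0, 0, 0.6], [0, 0, 0, 0, 0, 0, 0.6], [0, 0, 0, 0, 0, 0, 0.6]]
  squeeze: 5

```text
time: 15.3
position: [0.5671, 0.0711, 0.1484]
tool_rot: [-0.049, 0.706, -0.705, 0.05]
ft_force: [-0.8, 1.0, 0.2]
grip_width: 0.051
```

```bash
python3 -c "
from h import *
tq()"
```

```text
t 15.3 p [0.5671 0.0711 0.1484] az -82.02 ydir [ 0.001  0.001 -1.   ] F [-0.79  1.04  0.23] M [-0.125  0.161  0.013] w 0.051 q6 77.9
tau [ 0.063 -0.093  0.001] qd6 -0.001
```

Call:
jog_arm:
  increments:
    - [[0, 0, 0, 0, 0, 0, 0.6], [0, 0, 0, 0, 0, 0.002, 0.6], [0, 0, 0, 0, 0, 0.004, 0.6], [0, 0, 0, 0, 0, 0.006, 0.6]]
  squeeze: 8

```text
time: 15.7
position: [0.5671, 0.0711, 0.1545]
tool_rot: [-0.049, 0.706, -0.705, 0.05]
ft_force: [-0.7, -0.6, -0.7]
grip_width: 0.0518
```

```bash
python3 -c "
from h import *
tq()"
```

```text
t 15.7 p [0.5671 0.0711 0.1545] az -82.02 ydir [ 0.001  0.001 -1.   ] F [-0.66 -0.6  -0.69] M [-0.086  0.168  0.006] w 0.0518 q6 77.9
tau [ 0.072 -0.101 -0.   ] qd6 -0.0
```

Call:
jog_arm:
  increments:
    - [[0, 0, 0, 0, 0, 0.006, 0.6], [0, 0, 0, 0, 0, 0.014, 0.6], [0, 0, 0, 0, 0, 0.024, 0.6], [0, 0, 0, 0, 0, 0.034, 0.6], [0, 0, 0, 0, 0, 0.044, 0.6], [0, 0, 0, 0, 0, 0.054, 0.6], [0, 0, 0, 0, 0, 0.064, 0.6]]

```text
time: 16.4
position: [0.5671, 0.0711, 0.2196]
tool_rot: [-0.049, 0.706, -0.705, 0.05]
ft_force: [0.2, -1.0, -0.2]
grip_width: 0.0514
```

```bash
python3 -c "
from h import *
tq()
crop(camera('scene'),310,130,80,80,7,'pics/i1.png')"
```

```text
t 16.4 p [0.5671 0.0711 0.2196] az -82.02 ydir [ 0.002  0.001 -1.   ] F [ 0.19 -1.04 -0.17] M [-0.061  0.154 -0.006] w 0.0514 q6 77.9
tau [ 0.048 -0.212 -0.   ] qd6 0.0
```

View pics/i1.png

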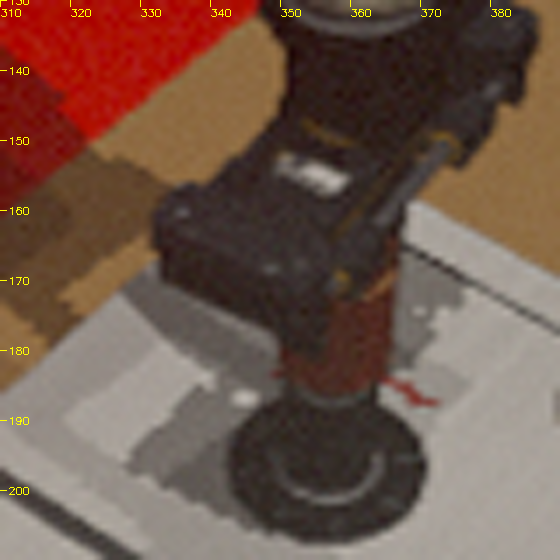

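Call:
jog_arm:
  increments:
    - [[0, 0, 0, 0, 0, 0.015, 0.6], [0, 0, 0, 0, 0, 0.03, 0.6], [0, 0, 0, 0, 0, 0.045, 0.6], [0, 0, 0, 0, 0, 0.05, 0.6], [0, 0, 0, -0.003, -0.02, 0.05, 0.6], [0, 0, 0, -0.007, -0.05, 0.05, 0.6], [0, 0, 0, -0.011, -0.08, 0.05, 0.6], [0, 0, 0, -0.015, -0.11, 0.05, 0.6]]
  squeeze: 10

```text
time: 17.25
position: [0.5527, -0.0397, 0.2708]
tool_rot: [-0.048, 0.705, -0.705, 0.051]
ft_force: [-0.2, 0.3, -2.2]
grip_width: 0.0514
```

```bash
python3 -c "
from h import *
tq()"
```

```text
t 17.25 p [ 0.5527 -0.0397  0.2708] az -81.98 ydir [ 0.004  0.001 -1.   ] F [-0.23  0.34 -2.15] M [-0.045  0.165 -0.02 ] w 0.0514 q6 66.2
tau [0.068 0.028 0.364] qd6 -0.549
```

Call:
jog_arm:
  increments:
    - [[0, 0, 0, -0.005, -0.035, 0, 0.6], [0, 0, 0, -0.01, -0.075, 0, 0.6], [0, 0, 0, -0.017, -0.12, 0, 0.6], [0, 0, 0, -0.024, -0.165, 0, 0.6], [0, 0, 0, -0.03, -0.21, 0, 0.6], [0, 0, 0, -0.035, -0.245, 0, 0.6], [0, 0, 0, -0.039, -0.27, 0, 0.6], [0, 0, 0, -0.039, -0.275, 0, 0.6]]

```text
time: 18.05
position: [0.5128, -0.3178, 0.27]
tool_rot: [0.047, -0.705, 0.706, -0.049]
ft_force: [-0.2, -0.4, -0.5]
grip_width: 0.0514
```

```bash
python3 -c "
from h import *
tq()
crop(camera('scene'),220,220,100,100,6,'pics/j1.png');tq()"
```

```text
t 18.05 p [ 0.5128 -0.3178  0.27  ] az -82.2 ydir [ 0.004 -0.    -1.   ] F [-0.17 -0.4  -0.53] M [-0.046  0.158  0.001] w 0.0514 q6 39.7
tau [-0.064 -0.093 -0.063] qd6 -0.043
t 18.1 p [ 0.5131 -0.3167  0.27  ] az -82.15 ydir [ 0.004  0.001 -1.   ] F [ 0.55  0.08 -1.27] M [-0.092  0.123  0.052] w 0.0512 q6 39.7
tau [ 0.109  0.062 -0.044] qd6 0.017
```

View pics/j1.png

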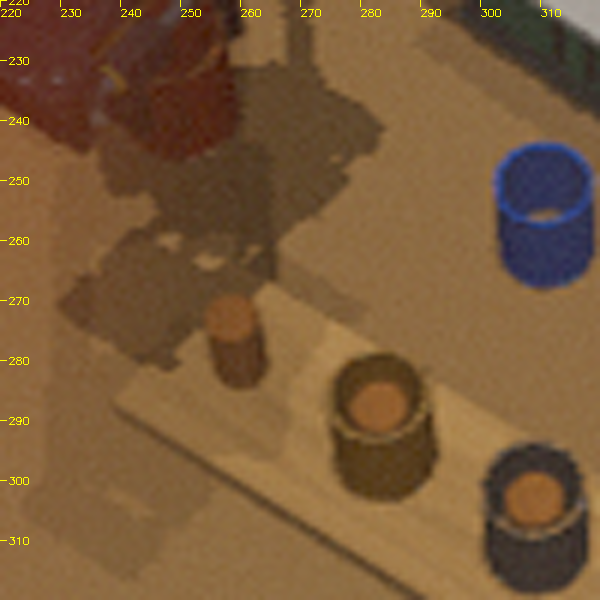

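Call:
jog_arm:
  increments:
    - [[0, 0.2, 0, 0.0006, 0.0015, -0.02, 0.6], [0, 0.2, 0, 0.0006, 0.0015, -0.045, 0.6], [0, 0.2, 0, 0.0006, 0.0015, -0.075, 0.6], [0, 0.2, 0, 0.0006, 0.0015, -0.105, 0.6], [0, 0.2, 0, 0.0006, 0.0015, -0.13, 0.6], [0, 0.2, 0, 0.0006, 0.0015, -0.15, 0.6], [0, 0.2, 0, 0.0006, 0.0015, -0.156, 0.6], [0, 0.2, 0, 0.0006, 0.0015, -0.156, 0.6]]

```text
time: 18.9
position: [0.5135, -0.3136, 0.1132]
tool_rot: [-0.049, 0.706, -0.704, 0.048]
ft_force: [0.9, -0.2, -0.2]
grip_width: 0.052
```

```bash
python3 -c "
from h import *
tq()
crop(camera('scene'),220,220,100,100,6,'pics/k1.png')
crop(camera('top'),360,140,80,80,7,'pics/k2.png');tq()"
```

```text
t 18.9 p [ 0.5135 -0.3136  0.1132] az -82.09 ydir [-0.002  0.003 -1.   ] F [ 0.92 -0.23 -0.18] M [-0.104  0.181 -0.021] w 0.052 q6 40.0
tau [ 0.068 -0.054  0.002] qd6 -0.001
t 19.0 p [ 0.5145 -0.315   0.1149] az -82.11 ydir [ 0.001 -0.    -1.   ] F [-0.03  0.16 -0.6 ] M [-0.066  0.126  0.026] w 0.0513 q6 40.0
tau [0.07  0.017 0.   ] qd6 -0.001
```

View pics/k1.png

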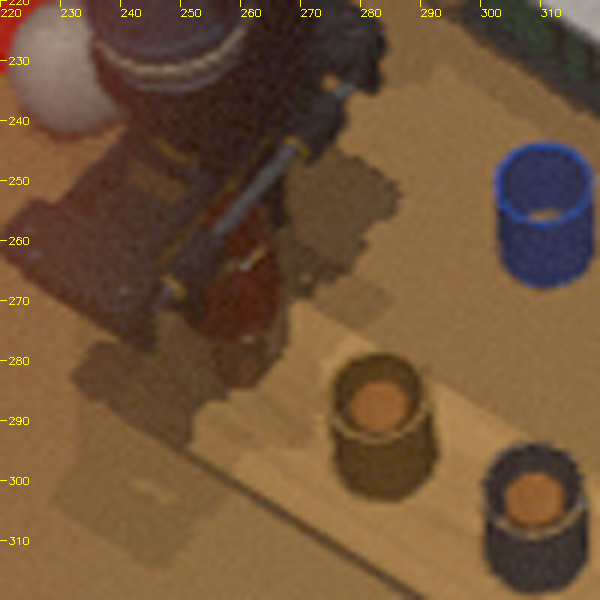

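View pics/k2.png

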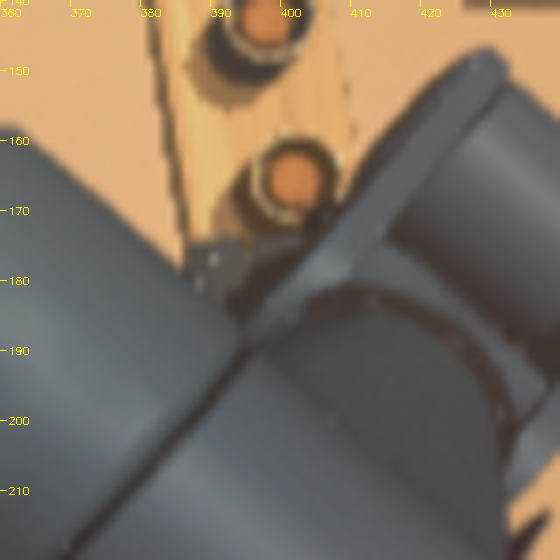

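Call:
jog_arm:
  increments:
    - [[0, 0, 0, -0.0005, 0, -0.01, 0.6], [0, 0, 0, -0.0005, 0, -0.02, 0.6], [0, 0, 0, -0.0005, 0, -0.03, 0.6], [0, 0, 0, -0.0005, 0, -0.04, 0.6], [0, 0, 0, -0.0005, 0, -0.05, 0.6], [0, 0, 0, -0.0005, 0, -0.055, 0.6], [0, 0, 0, -0.0005, 0, -0.057, 0.6], [0, 0, 0, -0.0005, 0, -0.057, 0.6]]

```text
time: 19.8
position: [0.5139, -0.315, 0.0575]
tool_rot: [-0.048, 0.705, -0.705, 0.049]
ft_force: [-0.2, 0.1, -0.4]
grip_width: 0.0517
```

```bash
python3 -c "
from h import *
tq()
crop(camera('scene'),220,220,100,100,6,'pics/l1.png');tq()"
```

```text
t 19.8 p [ 0.5139 -0.315   0.0575] az -82.11 ydir [ 0.001  0.    -1.   ] F [-0.18  0.06 -0.43] M [-0.106  0.143 -0.028] w 0.0517 q6 39.9
tau [ 0.06  -0.039  0.   ] qd6 -0.001
t 19.85 p [ 0.5141 -0.3152  0.0579] az -82.11 ydir [ 0.001 -0.    -1.   ] F [ 0.51  0.16 -0.51] M [-0.055  0.161  0.057] w 0.0515 q6 39.9
tau [ 0.06  -0.018 -0.   ] qd6 -0.001
```

View pics/l1.png

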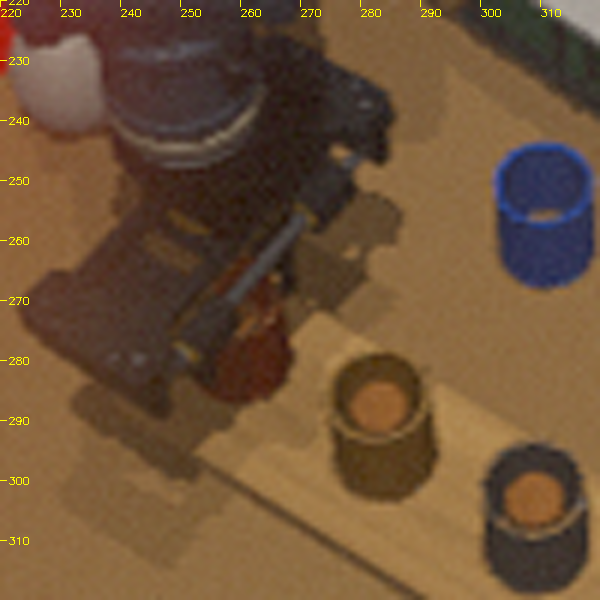

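Call:
jog_arm:
  increments:
    - [[0, 0, 0, 0, 0, -0.002, 0.6], [0, 0, 0, 0, 0, -0.004, 0.6], [0, 0, 0, 0, 0, -0.006, 0.6], [0, 0, 0, 0, 0, -0.007, 0.6]]
  squeeze: 6

```text
time: 20.25
position: [0.5141, -0.3151, 0.0508]
tool_rot: [0.048, -0.705, 0.706, -0.049]
ft_force: [-0.3, 0.5, -0.9]
grip_width: 0.052
```

```bash
python3 -c "
from h import *
tq()"
```

```text
t 20.25 p [ 0.5141 -0.3151  0.0508] az -82.11 ydir [ 0.001 -0.    -1.   ] F [-0.28  0.51 -0.91] M [-0.098  0.171 -0.053] w 0.052 q6 39.9
tau [ 0.061 -0.029  0.   ] qd6 -0.001
```

Call:
jog_arm:
  increments:
    - [[0, 0, 0, 0, 0, -0.001, 0.6], [0, 0, 0, 0, 0, -0.0015, 0.6]]

```text
time: 20.45
position: [0.5141, -0.3152, 0.0503]
tool_rot: [0.048, -0.705, 0.706, -0.049]
ft_force: [-1.6, 1.9, 8.1]
grip_width: 0.0519
```

```bash
python3 -c "
from h import *
tq()"
```

```text
t 20.45 p [ 0.5141 -0.3152  0.0503] az -82.11 ydir [ 0.002 -0.    -1.   ] F [-1.55  1.88  8.14] M [ 0.183  0.455 -0.044] w 0.0519 q6 39.9
tau [ 0.092 -0.651 -0.008] qd6 -0.002
```

Contact with the board at exactly the expected height (0.0503). Release and rise.

Call:
jog_arm:
  increments:
    - [[0, 0, 0, 0, 0, 0.0005, -1], [0, 0, 0, 0, 0, 0.0005, -1], [0, 0, 0, 0, 0, 0.0005, -1], [0, 0, 0, 0, 0, 0.0005, -1], [0, 0, 0, 0, 0, 0.0005, -1], [0, 0, 0, 0, 0, 0.0005, -1]]

```text
time: 21.05
position: [0.5141, -0.3151, 0.0506]
tool_rot: [0.048, -0.705, 0.706, -0.049]
ft_force: [-0.0, -0.4, -0.3]
grip_width: 0.0852
```

```bash
python3 -c "
from h import *
tq()"
```

```text
t 21.05 p [ 0.5141 -0.3151  0.0506] az -82.11 ydir [ 0.001 -0.    -1.   ] F [-0.02 -0.44 -0.25] M [-0.055  0.148 -0.017] w 0.0852 q6 39.9
tau [ 0.06  -0.025 -0.   ] qd6 0.001
```

Call:
jog_arm:
  increments:
    - [[0, 0, 0, 0, 0, 0.02, -1], [0, 0, 0, 0, 0, 0.05, -1], [0, 0, 0, 0, 0, 0.09, -1], [0, 0, 0, 0, 0, 0.13, -1], [0, 0, 0, 0, 0, 0.17, -1], [0, 0, 0, 0, 0, 0.21, -1], [0, 0, 0, -0.03, 0, 0.23, -1], [0, 0, 0, -0.06, 0, 0.23, -1]]

```text
time: 21.85
position: [0.4555, -0.3166, 0.2845]
tool_rot: [0.047, -0.703, 0.708, -0.052]
ft_force: [-0.3, 1.0, -0.5]
grip_width: 0.0869
```

```bash
python3 -c "
from h import *
tq()
crop(camera('scene'),220,220,100,100,6,'pics/m1.png')"
```

```text
t 21.85 p [ 0.4555 -0.3166  0.2845] az -82.02 ydir [ 0.007 -0.007 -1.   ] F [-0.26  1.04 -0.52] M [-0.045  0.195  0.042] w 0.0869 q6 35.6
tau [0.205 0.287 0.265] qd6 -0.383
```

View pics/m1.png

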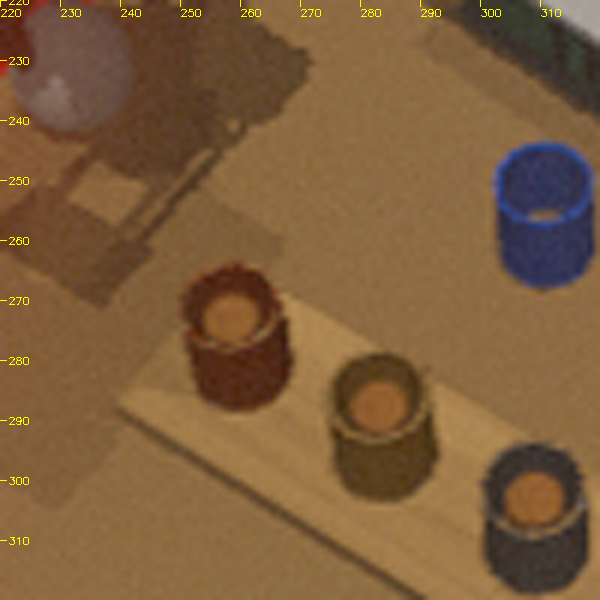

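Call:
jog_arm:
  increments:
    - [[0, 0, 0, 0, 0, 0, -1], [0, 0, 0, 0, 0, 0, -1], [0, 0, 0, 0, 0, 0, -1]]

```text
time: 22.2
position: [0.45, -0.3147, 0.2821]
tool_rot: [0.049, -0.705, 0.706, -0.048]
ft_force: [-0.1, 0.0, -0.1]
grip_width: 0.0873
```

```bash
python3 -c "
from h import *
s=camera('scene');cv2.imwrite('pics/n1.png',s[:,:,::-1]);crop(s,320,155,70,60,9,'pics/n2.png')"
```

```text
(no output)
```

View pics/n1.png

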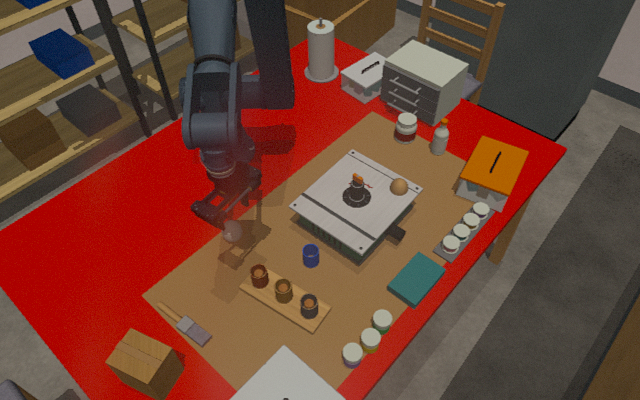

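View pics/n2.png

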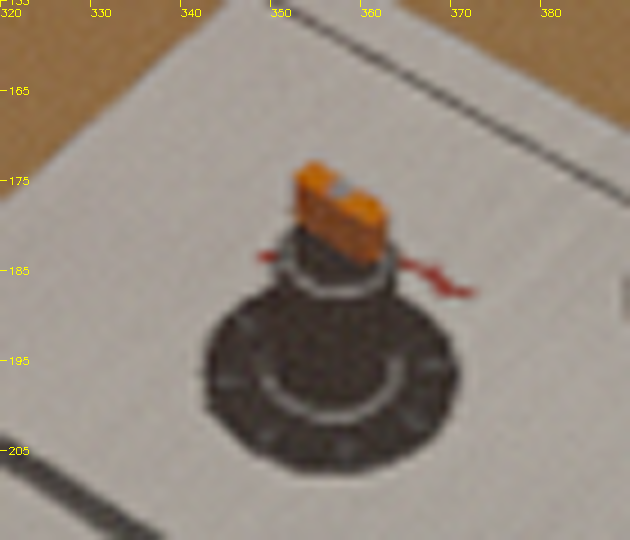

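Knob upright on its stud (bar along world x, around px 357,178), the drum bare, the red-brown sleeve standing over the free post (258,275), everything else in place.

```bash
python3 -c "
from rig import *
print(hand_in())"
```

```text
the job is handed in; nothing more can be done
None
```

The coarse sleeve is off the drum and standing right down over the free post of the stand. I handed the job in at about 22 s of the 72 s allowed.

- **Knob:** I turned it clockwise about 295° in two grips. The resisting moment then fell from about 0.16 N m to 0.04–0.06 N m. I kept turning only long enough to confirm slack, which I estimate was no more than 25° past it, inside the 45° limit.
- **Sleeve:** I gripped it with 5 N closing, 8 N lifting and 10 N carrying. It lifted straight up with about 1 N of vertical force and no side load worth noting. It touched the board at the height calculated beforehand (about 8 N), then I let go.
- **Final picture:** The sleeve stands over the free post and the knob sits upright on its stud above the bare drum. I saw no change in the other sleeves, the half egg, white egg, jar, bottle, brush or blue look-alike. The open gripper was at about 0.28 m height, touching nothing.
- **Uncertainty:** The moment readings were noisy, about ±0.05 N m. I confirmed slack with the last joint's torque, which dropped over about 20° rather than all at once, so the exact slack angle is known only to about 10°. No check failed.

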